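Pair the cedar balls with their dishes and hold the large dish up, turned crosswise

TASK

On the hall sideboard, pair the two cedar balls with the two open wooden dishes: rest the larger ball in the middle of the larger dish (the one with a handle) and the smaller ball in the middle of the small dish, and leave the small dish where it is. Then, so that I can wipe the board under it, take the larger dish by its handle, lift it straight up about ten centimetres, and only then turn it a quarter turn (either way round) over the spot where it stood, so that its handle points across the long board; keep it level all the while, with its ball resting in the middle. Finish while still holding it up there, motionless, by the gripper alone; leave everything else undisturbed.

Things in the scene. Friction and masses are not known exactly. Their poses are not given: they have to be found in the camera images.
- dish: the larger dish: pale wood, round, radius 64 mm, one straight handle; loose, 90-180 g. Origin: centre of underside; z up, +x along the handle. Inside: floor 8 mm up at the centre, a 12 deg cone to radius 30 (14 up), then 25 deg to the rim (radius 62, 29 up). Large ball resting in the middle: centre 30 mm above origin. Starts on board_spot, handle along board +x
- dish_handle (a point): where to grip the dish's handle: 100 mm from the dish's axis along its +x, 32 mm above its underside; middle of a level straight bar with flat upright sides, 14 mm wide (along dish y), 18 mm high (23 to 41 mm above the underside), reaching from the rim to 130 mm from the axis. Axes as the dish's
- saucer: the small dish: pale wood, round, radius 47 mm, no handle; loose, 90 g, on the table. Origin: centre of underside. Inside: floor 8 mm up at the centre, a 12 deg cone to radius 22 (13 up), then 25 deg to the rim (23 up). Small ball resting in the middle: centre 23 mm above origin
- ball_large_center (a point): centre of the larger cedar ball, darker wood, 44 mm in diameter, 30 g, loose; starts on one of the two ball stands (either), its centre then 58 mm above the table
- ball_small_center (a point): centre of the smaller cedar ball, darker wood, 30 mm in diameter, 12 g, loose; starts on the other ball stand, its centre then 50 mm above the table
- stand_a_top (a point): top centre of one of two alike fixed pale wood ball stands: foot disc radius 21 mm, 6 mm high, thin stem, small cup of outer radius 12.5 and inner radius 9 mm whose upper edge is here, 38 mm above the table
- stand_b_top (a point): the same on the other ball stand
- board: dark wooden board, fixed to the sideboard, 320 mm long (its x), 170 mm wide (its y), 14 mm thick. Origin: centre of its underside, at table height; it lies roughly with its length to the robot's left and right
- board_spot (a point): the spot on the board's upper face (14 mm above the table) where the larger dish starts: 50 mm from the board's centre along its -x, on its long centre line; the dish starts within 10 mm of it
- napkin_ring: standing steel napkin ring, 44 mm wide, 30 mm high; leave alone. Origin: centre of its underside
- candle_jar: low glass jar with steel cap, 44 mm wide, 45 mm high; leave alone. Origin: centre of its underside
- paperweight: domed green glass paperweight, 52 mm wide, 31 mm high; leave alone. Origin: centre of its underside
- tin: low steel tin, 52 mm wide, 40 mm high; leave alone. Origin: centre of its underside

How it is judged:
By the outcome, as a careful person would: the job done as asked, in the order asked, and still so for the second after the job is handed in, while the arm keeps its last pose, push and grip.
It also fails if it takes over 72 s, if anything falls off the work surface, if the arm or the gripper's body presses on something with over 40 N, if the wrist force passes 120 N, or if a joint passes its speed limit or range.

ROBOT

A 6-joint arm with a two-finger parallel gripper is mounted at the origin on the work surface. World frame = base frame: x ahead of the robot, y to its left, z up, the work surface at z = 0. Lengths are in m, angles in rad, forces in N, time in s.
With the tool pointing down it reaches from about 0.35 to 0.775 m from the base axis. Payload 5.5 kg.
Tool frame: the origin (TCP) lies at the very end of the fingers, on their centre line; the grasp point (between the pads) lies 19 mm behind it (grip_point_offset is the distance from the TCP to the grasp point, in m); z points along the fingers, y is the direction in which the jaws open and shut (so a half turn about z gives the same grasp; the last joint's range is limited). The gripper opens to 85 mm and grips with 20 to 120 N. Pads are 22 mm wide; open, the fingers measure 114 mm over their backs; the gripper's body (76 mm by 85 mm) begins 54 mm behind the grasp point. The pads swing forward as they close: fully open they stand 13 mm farther back than shut.
Start: joints at [-1.363, 0.313, 0.046, 1.304, 0, 1.431], TCP at [0.196, -0.541, 0.231] pointing down, gripper open.
Joint ranges: [-2.76, 2.76], [-0.86, 1.69], [-1.03, 1.26], [-2.2, 2.34], [-1.47, 1.5], [-3.14, 3.14]. Speed limits (rad/s): [2.57, 2.57, 3.14, 3.14, 3.14, 3.14].

INTERFACE

Orientations are given as a unit quaternion [w, x, y, z].
In Python, from workcell import * gives the robot as it stands.
- The arm moves only by the shell command python3 -m crank 'ROWS' [OPENING] [FORCE]. ROWS is a JSON object of lists of equal length, an entry for each row: "travel": the shift along the tool's x, y, z in units of 40 mm (1.0 is 40 mm), a list of three; "turn": the turn about the tool's z in rad. In form: {"travel": [[x, y, z], ...], "turn": [turn, ...]}. A call has 1 to 5 rows; each row is the pose to reach, as a shift and turn from the pose commanded when the call began, along the tool's axes at that moment; what a row does not reach only later rows make up. A row lasts 1/12 s, in which the tool goes at most 41.7 mm and 7.16 degrees, less where a joint would pass 70% of its speed; a pose out of reach is approached as far as the arm can. A call with a gripper value outside its range is refused whole. OPENING is the finger opening in mm, from 0 to 85.4, set as the call begins (- or left out, the last holds). The fingers move at their own pace and stop on an object; FORCE is the grip in N (left out, the last holds). Time passes only in rows, so rows that repeat a pose let the fingers close. It gives the time, the measured TCP pose, the force and the opening at its end, in the units of the state.
- get_state(): the state, without advancing time (a new reading comes with each control period).
- read_camera(name): name is "scene" or "top"; returns a dict with "image" (480x640x3 uint8, red, green, blue), "K" (3x3 intrinsics, pixels), "R" (3x3) and "t" (3): a world point X has camera coordinates R X + t. Camera axes: x right, y down, z forward; pixel columns grow to the right and rows downward; lengths in m; the calibration is good to about 2 mm. A picture is of the moment at which its call begins. There is no depth.
- hand_in(): hands the job in, once; it reports no verdict.
The state is a dict: "clock": time; "joint_pos": joint angles; "qvel": joint speeds; "tau": joint torques, N m; "tcp_pos": TCP position; "orientation": TCP orientation; "wrist_force": force on the tool from outside, world axes, zero at the start; "ft_torque": the same for the moment, N m; "finger_gap": finger opening in m.
Only numpy, scipy, OpenCV 4.12 (cv2) and the standard library are available. Lean on these libraries where they do the work, as an engineer would, in place of code of your own. Each camera call takes 0.05 s, during which the arm holds its last target. There are 200 camera calls.

## Working session

There is one attempt and no reset: what is moved stays moved. The work goes in short steps, Python scripts to look and compute and a shell command to move; the robot and the scene stay as the last step left them, time stands still between calls to the robot, and variables do not carry over. Pictures are saved under pics/ and viewed, about 8 in all and at most 12, crops included, and the job is handed in when it is done.

```bash
mkdir -p pics; ls
python3 - <<'E'
from workcell import *
import cv2
print(get_state())
for n in ("scene","top"):
    c=read_camera(n); print(n,c["K"].tolist(),c["R"].round(4).tolist(),c["t"].round(4).tolist())
    cv2.imwrite(f"pics/{n}0.png",c["image"][:,:,::-1])
E
```

```text
pics
{'clock': 0.0, 'joint_pos': array([-1.36254873e+00,  3.13984509e-01,  4.50034994e-02,  1.30359053e+00,
        1.63503305e-06,  1.43120143e+00]), 'qvel': array([-0.00036658, -0.00236239, -0.00057105, -0.00087788,  0.00144898,
       -0.00121664]), 'tau': array([-3.92864576e-04, -4.80628610e+01,  2.98532850e+01,  1.94053422e-02,
       -1.68742554e-04,  4.24206888e-06]), 'tcp_pos': array([ 0.19589131, -0.54007674,  0.23042793]), 'orientation': array([-8.87109867e-04,  9.84913398e-01,  1.73045691e-01, -2.96452136e-05]), 'wrist_force': array([ 0.00329616,  0.52415974, -0.28231366]), 'ft_torque': array([ 0.00619375,  0.00534816, -0.03182803]), 'finger_gap': 0.08523628130256368}
scene [[496.7419699245041, 0.0, 311.4450669971546], [0.0, 496.7419699245041, 232.52674351141135], [0.0, 0.0, 1.0]] [[0.6467, 0.7627, 0.0078], [0.6516, -0.5472, -0.5255], [-0.3965, 0.3449, -0.8508]] [-0.3612, -0.3571, 1.1714]
top [[625.0491557474438, 0.0, 312.355291597971], [0.0, 625.0491557474438, 227.7200950419771], [0.0, 0.0, 1.0]] [[0.0222, -0.9997, -0.0099], [-0.995, -0.0211, -0.0977], [0.0974, 0.012, -0.9952]] [-0.0335, 0.5968, 1.0975]
```

View pics/top0.png

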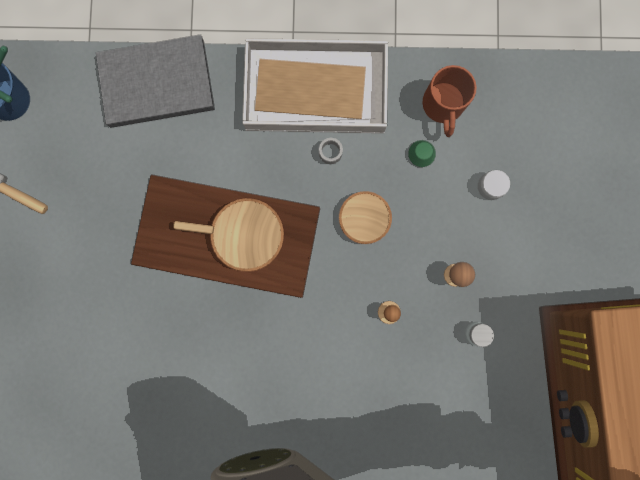

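View pics/scene0.png

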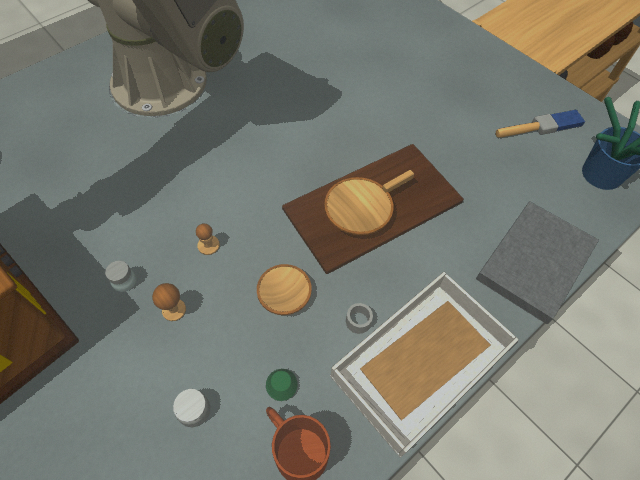

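Top view: the dish rim is centred at about (247,235) with its handle to the left (world +y), ending at about (175,227). The saucer is at (364,217), the large ball at (462,274), the small ball at (392,314), and the board corners at (151,177), (319,207), (302,296) and (132,265). Scene view: large ball (166,297), small ball (204,232). I'll take one enlarged crop to refine these.

Run:
```python
import cv2,numpy as np
t=cv2.imread("pics/top0.png");s=cv2.imread("pics/scene0.png")
a=cv2.resize(t[180:330,170:490],None,fx=2.5,fy=2.5,interpolation=cv2.INTER_CUBIC)
b=cv2.resize(s[215:325,140:325],None,fx=2,fy=2,interpolation=cv2.INTER_CUBIC)
c=cv2.resize(s[160:250,290:430],None,fx=2,fy=2,interpolation=cv2.INTER_CUBIC)
m=np.zeros((600,800,3),np.uint8);m[:375]=a;m[376:596,:370]=b;m[376:556,400:680]=c
cv2.imwrite("pics/crop1.png",m)
```

```text
(no output)
```

View pics/crop1.png

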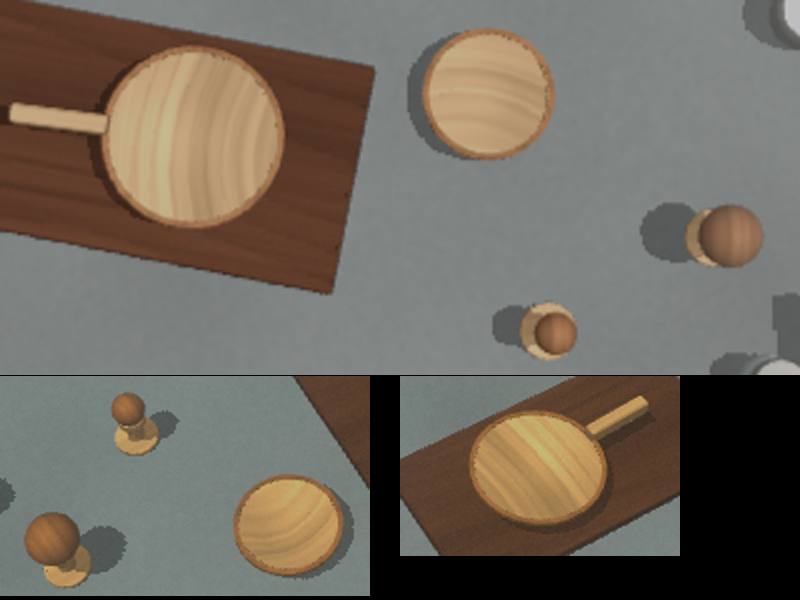

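Crop readings, converted back to full-picture pixels:

| Item | Top | Scene |
|---|---|---|
| dish rim | (247.3,234.3) | (359,205.5) |
| saucer rim | (364.9,217.3) | (283.9,289.8) |
| large ball | (462.5,274.1) | (165.7,296.2) |
| small ball | (392.1,312.9) | (203.7,231.2) |
| handle tip top | (174.1,225) | (411,174.5) |

```bash
cat > h.py <<'E'
from workcell import *
import numpy as np, cv2
def plane(c,uv,z):
    d=c["R"].T@np.linalg.inv(c["K"])@np.array([*uv,1.]); o=-c["R"].T@c["t"]
    return (o+d*(z-o[2])/d[2])
def go(target,ang=None):
    "rows units from current measured pose to target TCP"
    from scipy.spatial.transform import Rotation as Ro
    s=get_state(); q=s["orientation"]; R=Ro.from_quat([q[1],q[2],q[3],q[0]]).as_matrix()
    r=R.T@(np.array(target)-s["tcp_pos"])/0.04
    y=np.degrees(np.arctan2(R[1,0],R[0,0])); print("tcp",s["tcp_pos"].round(4),"x-axis yaw deg",y.round(2),"travel",r.round(3))
E
python3 - <<'E'
from h import *
C={n:read_camera(n) for n in("top","scene")}
for n,a,b,z in [("dish",(247.3,234.3),(359,205.5),.043),("saucer",(364.9,217.3),(283.9,289.8),.023),("large",(462.5,274.1),(165.7,296.2),.058),("small",(392.1,312.9),(203.7,231.2),.050),("htip",(174.1,225),(411,174.5),.055),("hroot",(212,229.5),None,.055)]:
    print(n,plane(C["top"],a,z).round(4), b and plane(C["scene"],b,z).round(4))
for p in [(151,177),(319,207),(302,296),(132,265)]: print(plane(C["top"],p,.014).round(4))
for n,p,z in [("ring",(331,150),.03),("pw",(422,153),.02),("jar?",(495,183),.045),("jar2",(482,335),.045)]: print(n,plane(C["top"],p,z).round(3))
go([.2,-.54,.23])
E
```

```text
dish [0.5818 0.0948 0.043 ] [0.5844 0.0951 0.043 ]
saucer [ 0.619  -0.1153  0.023 ] [ 0.6217 -0.1167  0.023 ]
large [ 0.519  -0.2837  0.058 ] [ 0.519  -0.2821  0.058 ]
small [ 0.4491 -0.1631  0.05  ] [ 0.4487 -0.1619  0.05  ]
htip [0.5945 0.2233 0.055 ] [0.6013 0.2156 0.055 ]
hroot [0.5879 0.156  0.055 ] None
[0.6866 0.2795 0.014 ]
[ 0.6372 -0.0317  0.014 ]
[ 0.4745 -0.0044  0.014 ]
[0.5237 0.3065 0.014 ]
ring [ 0.74  -0.051  0.03 ]
pw [ 0.74  -0.219  0.02 ]
jar? [ 0.683 -0.345  0.045]
jar2 [ 0.414 -0.32   0.045]
tcp [ 0.1959 -0.5403  0.2307] x-axis yaw deg 19.93 travel [0.098 0.028 0.019]
```

Two extra points from the top view. A radio, about 0.2 m tall, stands under the starting pose, so I'll rise before going across. I'll then approach the large ball at height, turning to about 46° yaw to keep the last joint well within its range.

```bash
python3 -m crank '{"travel":[[0,0,-0.6],[0.6,-0.2,-1],[1.5,-0.5,-1],[2.4,-0.8,-1],[3.3,-1.1,-1]],"turn":[0,0,0,0,0]}' 65 30
python3 -m crank '{"travel":[[0.9,-0.3,0],[1.8,-0.6,0],[2.7,-0.9,0],[3.6,-1.2,0],[4.5,-1.5,0]],"turn":[-0.09,-0.18,-0.27,-0.36,-0.45]}'
python3 - <<'E'
from h import *
go([.519,-.283,.12])
E
```

```text
clock: 0.62
tcp_pos: [0.3058, -0.4536, 0.2715]
orientation: [0.0, 0.985, 0.172, 0.0]
wrist_force: [0.1, -0.1, -0.5]
finger_gap: 0.0652
clock: 1.03
tcp_pos: [0.455, -0.335, 0.2713]
orientation: [0.0, 0.921, 0.39, -0.0]
wrist_force: [-0.3, -0.7, 0.5]
finger_gap: 0.0651
tcp [ 0.455  -0.335   0.2713] x-axis yaw deg 45.96 travel [2.047 0.246 3.781]
```

```bash
python3 -m crank '{"travel":[[0.7,0.1,0.5],[1.4,0.2,1.4],[2.0,0.24,2.3],[2.0,0.24,3.1],[2.0,0.24,3.78]],"turn":[0,0,0,0,0]}'
python3 -m crank '{"travel":[[0,0,0],[0,0,0]],"turn":[0,0]}'
python3 - <<'E'
from h import *
go([.519,-.283,.045])
cs=[read_camera(n)["image"][:,:,::-1] for n in("top","scene")]
a=cv2.resize(cs[0][190:340,340:520],(540,450),interpolation=cv2.INTER_CUBIC)
b=cv2.resize(cs[1][220:330,110:230],(240,220))
m=np.zeros((450,790,3),np.uint8);m[:,:540]=a;m[:220,550:]=b;cv2.imwrite("pics/a.png",m)
E
```

```text
clock: 1.45
tcp_pos: [0.5168, -0.2835, 0.1169]
orientation: [-0.001, 0.921, 0.39, -0.001]
wrist_force: [0.2, -0.6, 0.4]
finger_gap: 0.0648
clock: 1.62
tcp_pos: [0.5155, -0.2849, 0.1188]
orientation: [-0.002, 0.921, 0.389, -0.001]
wrist_force: [0.9, 0.3, 0.7]
finger_gap: 0.065
tcp [ 0.5155 -0.2849  0.1188] x-axis yaw deg 45.73 travel [0.097 0.037 1.844]
```

View pics/a.png

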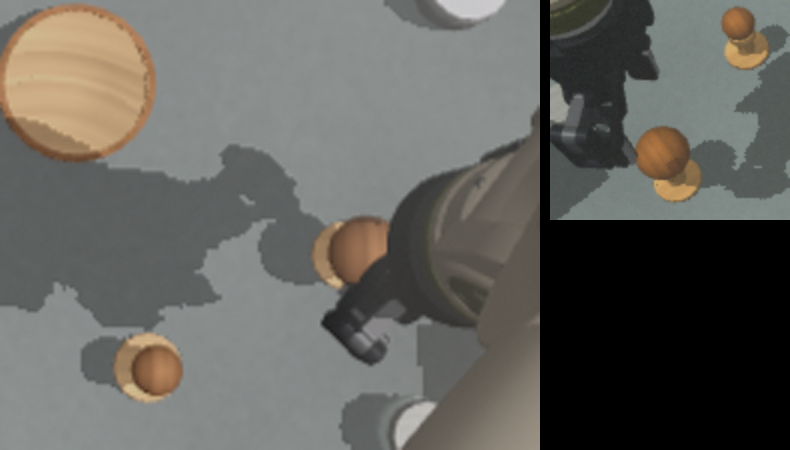

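The ball is still on its stand. One finger shows at crop (355,335), just beside the ball at (360,250), and the other is hidden by the arm. The scene crop agrees. I'll descend and grip.

```bash
python3 -m crank '{"travel":[[0.09,0.04,0.3],[0.09,0.04,0.8],[0.09,0.04,1.3],[0.09,0.04,1.7],[0.09,0.04,1.84]],"turn":[0,0,0,0,0]}'
python3 -m crank '{"travel":[[0,0,0],[0,0,0]],"turn":[0,0]}'
python3 -m crank '{"travel":[[0,0,0],[0,0,0],[0,0,0],[0,0,0],[0,0,0]],"turn":[0,0,0,0,0]}' 36 25
```

```text
clock: 2.13
tcp_pos: [0.5199, -0.2845, 0.0453]
orientation: [-0.0, 0.922, 0.388, -0.0]
wrist_force: [-0.8, -0.7, 0.2]
finger_gap: 0.0651
clock: 2.3
tcp_pos: [0.5208, -0.2851, 0.0475]
orientation: [0.001, 0.922, 0.388, 0.0]
wrist_force: [0.1, 0.2, 0.6]
finger_gap: 0.0649
clock: 2.72
tcp_pos: [0.521, -0.285, 0.0482]
orientation: [0.001, 0.921, 0.388, 0.001]
wrist_force: [-1.2, 2.1, 6.4]
finger_gap: 0.0426
```

The gap reads 42.6 mm, under the ball's 44 mm, with an upward push, so the pads are closing above the equator. I'll open, go 7 mm lower and grip again.

```bash
python3 -m crank '{"travel":[[0,0,0],[0,0,0],[0,0,0]],"turn":[0,0,0]}' 62
python3 -m crank '{"travel":[[-0.03,0,0.1],[-0.04,0,0.18],[-0.04,0,0.18]],"turn":[0,0,0]}'
python3 -m crank '{"travel":[[0,0,0],[0,0,0],[0,0,0],[0,0,0],[0,0,0]],"turn":[0,0,0,0,0]}' 36 25
```

```text
clock: 2.97
tcp_pos: [0.5204, -0.2847, 0.0466]
orientation: [0.0, 0.921, 0.388, 0.0]
wrist_force: [-0.4, -0.5, -0.5]
finger_gap: 0.0621
clock: 3.22
tcp_pos: [0.5184, -0.2853, 0.0382]
orientation: [-0.001, 0.922, 0.388, -0.0]
wrist_force: [0.4, 0.3, 0.3]
finger_gap: 0.0619
clock: 3.63
tcp_pos: [0.519, -0.2855, 0.0394]
orientation: [-0.0, 0.921, 0.388, -0.0]
wrist_force: [-1.5, 0.9, 1.4]
finger_gap: 0.0427
```

```bash
python3 -m crank '{"travel":[[0,0,-0.1],[0,0,-0.3],[0,0,-0.8],[0,0,-1.5],[0,0,-2.2]],"turn":[0,0,0,0,0]}'
python3 - <<'E'
from h import *
go([.583,.095,.11])
cs=[read_camera(n)["image"][:,:,::-1] for n in("top","scene")]
a=cv2.resize(cs[0][190:340,340:520],(540,450),interpolation=cv2.INTER_CUBIC)
b=cv2.resize(cs[1][220:330,110:230],(240,220))
m=np.zeros((450,790,3),np.uint8);m[:,:540]=a;m[:220,550:]=b;cv2.imwrite("pics/b.png",m)
E
```

```text
clock: 4.05
tcp_pos: [0.5189, -0.2855, 0.1283]
orientation: [-0.0, 0.922, 0.388, -0.0]
wrist_force: [0.0, -0.9, -0.6]
finger_gap: 0.0424
tcp [ 0.5189 -0.2855  0.1283] x-axis yaw deg 45.71 travel [ 7.929 -5.495  0.46 ]
```

View pics/b.png

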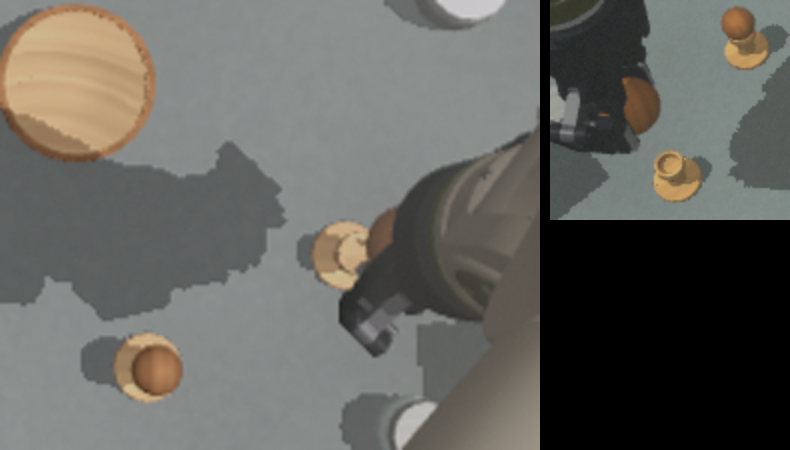

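The scene crop shows the stand empty at (670,165) and the ball held between the fingers at (640,105). Next I'll carry it over the larger dish.

```bash
python3 -m crank '{"travel":[[0.3,-0.21,0],[0.9,-0.62,0],[1.6,-1.11,0],[2.3,-1.59,0],[3.0,-2.08,0]],"turn":[0,0,0,0,0]}' 
python3 -m crank '{"travel":[[0.7,-0.49,0],[1.4,-0.97,0],[2.1,-1.46,0],[2.8,-1.94,0],[3.4,-2.36,0]],"turn":[0,0,0,0,0]}'
python3 -m crank '{"travel":[[0.6,-0.42,0.05],[1.1,-0.76,0.2],[1.4,-0.97,0.4],[1.5,-1.04,0.46],[1.5,-1.04,0.46]],"turn":[0,0,0,0,0]}'
python3 - <<'E'
from h import *
go([.583,.095,.04])
C=read_camera("scene"); cv2.imwrite("pics/c.png",cv2.resize(C["image"][120:270,270:430,::-1],None,fx=4,fy=4,interpolation=cv2.INTER_CUBIC))
E
```

```text
clock: 4.57
tcp_pos: [0.5428, -0.1397, 0.1265]
orientation: [-0.001, 0.922, 0.388, -0.0]
wrist_force: [0.4, 0.4, 0.2]
finger_gap: 0.0422
clock: 4.98
tcp_pos: [0.57, 0.0245, 0.1266]
orientation: [-0.0, 0.921, 0.389, -0.0]
wrist_force: [-0.2, -0.1, -0.8]
finger_gap: 0.0423
clock: 5.4
tcp_pos: [0.5816, 0.0946, 0.1072]
orientation: [-0.0, 0.921, 0.389, -0.001]
wrist_force: [-0.1, -0.6, 0.6]
finger_gap: 0.0421
tcp [0.5816 0.0946 0.1072] x-axis yaw deg 45.82 travel [0.035 0.022 1.68 ]
```

View pics/c.png

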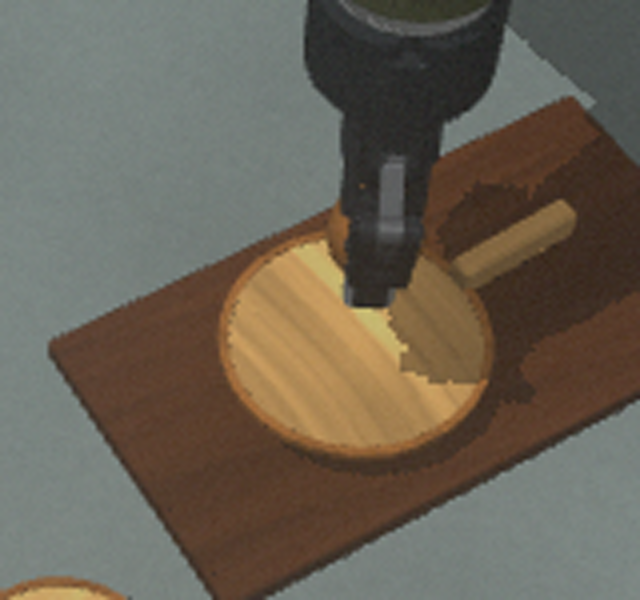

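The ball hangs above the dish, with the near fingertip at crop (370,300) over the dish interior (rim centre about (355,345)). I'll lower it and release with a small opening.

```bash
python3 -m crank '{"travel":[[0.035,0.02,0.3],[0.035,0.02,0.8],[0.035,0.02,1.3],[0.035,0.02,1.65],[0.035,0.02,1.8]],"turn":[0,0,0,0,0]}' 
python3 -m crank '{"travel":[[0,0,0.05],[0,0,0.1],[0,0,0.1]],"turn":[0,0,0]}'
```

```text
clock: 5.87
tcp_pos: [0.5829, 0.0922, 0.0349]
orientation: [-0.0, 0.922, 0.387, -0.002]
wrist_force: [0.3, 0.2, -0.4]
finger_gap: 0.0425
clock: 6.12
tcp_pos: [0.585, 0.0934, 0.0335]
orientation: [0.0, 0.922, 0.388, 0.0]
wrist_force: [-0.0, 0.2, -0.6]
finger_gap: 0.0427
```

```bash
python3 -m crank '{"travel":[[0,-0.04,0.05],[0,-0.04,0.09],[0,-0.04,0.09]],"turn":[0,0,0]}'
python3 -m crank '{"travel":[[0,0,0],[0,0,0],[0,0,0],[0,0,0]],"turn":[0,0,0,0]}' 52
python3 -m crank '{"travel":[[0,0,-0.1],[0,0,-0.5],[0,0,-1.1],[0,0,-1.9],[0,0,-2.7]],"turn":[0,0,0,0,0]}'
python3 - <<'E'
from h import *
go([.449,-.1625,.11])
E
```

```text
clock: 6.37
tcp_pos: [0.5834, 0.0953, 0.0296]
orientation: [0.0, 0.921, 0.388, 0.0]
wrist_force: [0.1, 0.7, -0.2]
finger_gap: 0.0427
clock: 6.7
tcp_pos: [0.5834, 0.0952, 0.0294]
orientation: [0.0, 0.921, 0.388, 0.0]
wrist_force: [-0.5, 0.8, 0.4]
finger_gap: 0.0519
clock: 7.12
tcp_pos: [0.5824, 0.0952, 0.138]
orientation: [-0.0, 0.921, 0.388, -0.001]
wrist_force: [0.9, 0.3, -0.3]
finger_gap: 0.0523
tcp [0.5824 0.0952 0.138 ] x-axis yaw deg 45.71 travel [-6.94   2.111  0.707]
```

```bash
python3 -m crank '{"travel":[[-0.5,0.15,0],[-1.3,0.4,0],[-2.1,0.64,0],[-2.9,0.88,0],[-3.7,1.13,0]],"turn":[0,0,0,0,0]}' 
python3 -m crank '{"travel":[[-0.8,0.24,0.1],[-1.6,0.49,0.3],[-2.4,0.73,0.5],[-3.0,0.91,0.65],[-3.24,0.98,0.7]],"turn":[0,0,0,0,0]}'
python3 -m crank '{"travel":[[0,0,0],[0,0,0]],"turn":[0,0]}'
python3 - <<'E'
from h import *
go([.449,-.1625,.035])
cs=[read_camera(n)["image"][:,:,::-1] for n in("top","scene")]
a=cv2.resize(cs[0][190:350,200:440],(600,400),interpolation=cv2.INTER_CUBIC)
b=cv2.resize(cs[1][200:270,160:250],(180,140))
m=np.zeros((400,790,3),np.uint8);m[:,:600]=a;m[:140,610:]=b;cv2.imwrite("pics/d.png",m)
E
```

```text
clock: 7.53
tcp_pos: [0.5115, -0.0432, 0.1378]
orientation: [0.0, 0.921, 0.389, 0.0]
wrist_force: [0.3, -0.3, 0.1]
finger_gap: 0.0523
clock: 7.95
tcp_pos: [0.448, -0.1646, 0.1089]
orientation: [-0.0, 0.922, 0.387, -0.001]
wrist_force: [-0.1, 0.9, 0.3]
finger_gap: 0.0515
clock: 8.12
tcp_pos: [0.45, -0.1625, 0.1097]
orientation: [-0.0, 0.922, 0.388, 0.0]
wrist_force: [0.4, 0.7, 0.3]
finger_gap: 0.052
tcp [ 0.45   -0.1625  0.1097] x-axis yaw deg 45.64 travel [-0.019 -0.02   1.866]
```

View pics/d.png

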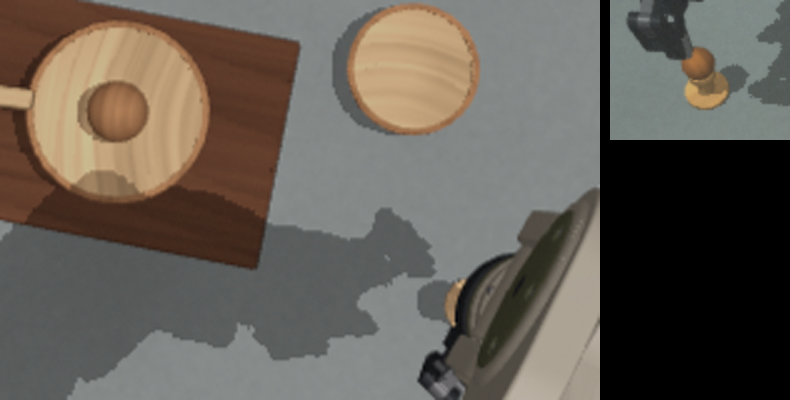

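The large ball sits in the middle of its dish: ball at crop (118,111), rim centre at about (118,112). The gripper is over the small ball, so I'll descend and grip it.

```bash
python3 -m crank '{"travel":[[0,0,0.4],[0,0,1.0],[-0.02,-0.02,1.5],[-0.02,-0.02,1.8],[-0.02,-0.02,1.87]],"turn":[0,0,0,0,0]}'
python3 -m crank '{"travel":[[0,0,0],[0,0,0]],"turn":[0,0]}'
python3 -m crank '{"travel":[[0,0,0],[0,0,0],[0,0,0],[0,0,0],[0,0,0]],"turn":[0,0,0,0,0]}' 22 20
```

```text
clock: 8.63
tcp_pos: [0.448, -0.1604, 0.0327]
orientation: [-0.001, 0.921, 0.39, -0.001]
wrist_force: [-0.6, -0.0, 0.2]
finger_gap: 0.0516
clock: 8.8
tcp_pos: [0.4496, -0.162, 0.0351]
orientation: [0.0, 0.921, 0.389, 0.0]
wrist_force: [0.3, 0.3, 0.6]
finger_gap: 0.0519
clock: 9.22
tcp_pos: [0.4491, -0.1622, 0.0356]
orientation: [0.0, 0.921, 0.389, 0.001]
wrist_force: [-1.1, 2.8, 5.7]
finger_gap: 0.0281
```

An upward push of 5.7 N suggests the grip is again a little high, so I'll regrip 3 mm lower.

```bash
python3 -m crank '{"travel":[[0,0,0],[0,0,0],[0,0,0]],"turn":[0,0,0]}' 44
python3 -m crank '{"travel":[[0,0,0.05],[0,0,0.08],[0,0,0.08]],"turn":[0,0,0]}'
python3 -m crank '{"travel":[[0,0,0],[0,0,0],[0,0,0],[0,0,0],[0,0,0]],"turn":[0,0,0,0,0]}' 22 20
python3 -m crank '{"travel":[[0,0,-0.05],[0,0,-0.1],[0,0,-0.2]],"turn":[0,0,0]}'
```

```text
clock: 9.47
tcp_pos: [0.4491, -0.1628, 0.0348]
orientation: [0.0, 0.922, 0.388, 0.0]
wrist_force: [-0.2, 0.3, 0.2]
finger_gap: 0.0439
clock: 9.72
tcp_pos: [0.4485, -0.1624, 0.0309]
orientation: [-0.0, 0.922, 0.388, -0.0]
wrist_force: [-0.0, 0.5, -0.8]
finger_gap: 0.0442
clock: 10.13
tcp_pos: [0.4486, -0.1624, 0.0313]
orientation: [-0.0, 0.921, 0.388, -0.0]
wrist_force: [-0.3, 0.8, 0.1]
finger_gap: 0.0285
clock: 10.38
tcp_pos: [0.4487, -0.1625, 0.0393]
orientation: [-0.0, 0.921, 0.388, -0.0]
wrist_force: [0.3, 0.1, 0.1]
finger_gap: 0.0282
```

```bash
python3 -m crank '{"travel":[[0,0,-0.4],[0,0,-1.0],[0.3,0.18,-1.5],[0.9,0.53,-1.5],[1.5,0.88,-1.5]],"turn":[0,0,0,0,0]}' 
python3 -m crank '{"travel":[[0.6,0.35,0],[1.2,0.7,0],[1.8,1.05,0],[2.2,1.29,0],[2.33,1.36,0]],"turn":[0,0,0,0,0]}' 
python3 -m crank '{"travel":[[0,0,0],[0,0,0]],"turn":[0,0]}'
python3 - <<'E'
from h import *
go([.620,-.116,.015])
cs=[read_camera(n)["image"][:,:,::-1] for n in("top","scene")]
a=cv2.resize(cs[1][230:340,220:340],(480,440),interpolation=cv2.INTER_CUBIC)
b=cv2.resize(cs[0][190:260,320:420],(300,210))
m=np.zeros((440,790,3),np.uint8);m[:,:480]=a;m[:210,490:]=b;cv2.imwrite("pics/e.png",m)
E
```

```text
clock: 10.8
tcp_pos: [0.5176, -0.1447, 0.1017]
orientation: [0.002, 0.922, 0.388, 0.001]
wrist_force: [0.1, -0.6, 0.3]
finger_gap: 0.0287
clock: 11.22
tcp_pos: [0.6228, -0.1147, 0.0995]
orientation: [0.001, 0.921, 0.389, 0.001]
wrist_force: [0.2, -0.0, -0.0]
finger_gap: 0.0286
clock: 11.38
tcp_pos: [0.6191, -0.1153, 0.0991]
orientation: [-0.0, 0.921, 0.389, -0.001]
wrist_force: [-0.5, -1.2, 0.5]
finger_gap: 0.0284
tcp [ 0.6191 -0.1153  0.0991] x-axis yaw deg 45.73 travel [0.004 0.03  2.101]
```

View pics/e.png

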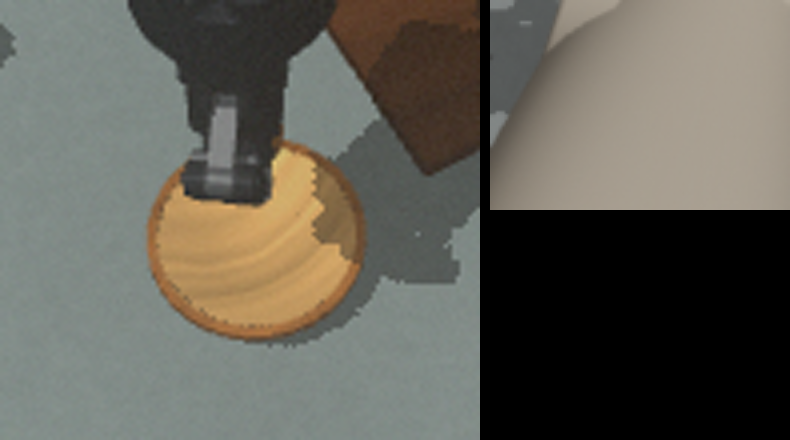

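The near fingertip is at crop (230,190), over the saucer interior, with the rim centre at about (257,240); the tip is still 8 cm higher, which accounts for the offset. I'll do a guarded descent.

```bash
python3 -m crank '{"travel":[[0,0.03,0.4],[0,0.03,1.0],[0,0.03,1.5],[0,0.03,1.8],[0,0.03,1.95]],"turn":[0,0,0,0,0]}'
python3 -m crank '{"travel":[[0,0,0],[0,0,0.04],[0,0,0.08],[0,0,0.08]],"turn":[0,0,0,0]}'
```

```text
clock: 11.9
tcp_pos: [0.6185, -0.1162, 0.0195]
orientation: [-0.001, 0.922, 0.388, -0.001]
wrist_force: [-0.2, 0.7, -0.3]
finger_gap: 0.0285
clock: 12.23
tcp_pos: [0.6214, -0.1165, 0.019]
orientation: [0.001, 0.921, 0.388, 0.001]
wrist_force: [-1.0, -0.0, 0.4]
finger_gap: 0.0279
```

```bash
python3 -m crank '{"travel":[[-0.02,0,0.03],[-0.02,0,0.07],[-0.02,0,0.07],[-0.02,0,0.07]],"turn":[0,0,0,0]}'
```

```text
clock: 12.57
tcp_pos: [0.6201, -0.1168, 0.0153]
orientation: [0.0, 0.921, 0.388, -0.0]
wrist_force: [0.4, 1.1, -0.2]
finger_gap: 0.0283
```

```bash
python3 -m crank '{"travel":[[0,-0.01,0.03],[0,-0.01,0.04],[0,-0.01,0.04]],"turn":[0,0,0]}'
python3 -m crank '{"travel":[[0,0,0],[0,0,-0.02],[0,0,-0.03],[0,0,-0.03],[0,0,-0.03]],"turn":[0,0,0,0,0]}' 38
python3 -m crank '{"travel":[[0,0,-0.1],[0,0,-0.4],[0,0,-1.0],[0,0,-1.8],[0,0,-2.6]],"turn":[0,0,0,0,0]}'
```

```text
clock: 12.82
tcp_pos: [0.6197, -0.1165, 0.0135]
orientation: [-0.0, 0.921, 0.388, -0.0]
wrist_force: [0.1, 0.1, -1.9]
finger_gap: 0.0283
clock: 13.23
tcp_pos: [0.62, -0.1166, 0.015]
orientation: [0.0, 0.922, 0.388, 0.0]
wrist_force: [1.2, -0.1, 0.8]
finger_gap: 0.0381
clock: 13.65
tcp_pos: [0.6192, -0.1163, 0.1204]
orientation: [-0.0, 0.921, 0.388, -0.0]
wrist_force: [0.4, -0.4, -0.3]
finger_gap: 0.0381
```

```bash
python3 -m crank '{"travel":[[0.3,-0.34,-0.2],[0.8,-0.91,-0.3],[1.3,-1.48,-0.3],[1.85,-2.1,-0.3],[2.4,-2.74,-0.3]],"turn":[-0.06,-0.12,-0.18,-0.24,-0.3]}' 50
python3 - <<'E'
from h import *
go([.595,.191,.13])
E
```

```text
clock: 14.07
tcp_pos: [0.6087, 0.0296, 0.1326]
orientation: [0.001, 0.853, 0.523, 0.001]
wrist_force: [-0.0, 0.2, 0.5]
finger_gap: 0.0502
tcp [0.6087 0.0296 0.1326] x-axis yaw deg 63.0 travel [ 3.439 -2.137  0.063]
```

```bash
python3 -m crank '{"travel":[[0.7,-0.44,0],[1.4,-0.88,0],[2.1,-1.32,0],[2.8,-1.75,0],[3.43,-2.13,0]],"turn":[-0.07,-0.14,-0.21,-0.28,-0.35]}'
python3 -m crank '{"travel":[[0,0,0],[0,0,0]],"turn":[0,0]}'
python3 - <<'E'
from h import *
go([.595,.191,.029])
cs=[read_camera(n)["image"][:,:,::-1] for n in("top","scene")]
a=cs[1][120:330,210:450]
b=cs[0][170:320,140:420]
m=np.zeros((600,800,3),np.uint8);m[:336,:384]=cv2.resize(a,(384,336));m[:225,385:]=cv2.resize(b,(415,225))
m[340:600,:400]=cv2.resize(cs[1][155:220,345:445],(400,260),interpolation=cv2.INTER_CUBIC)
m[340:600,400:]=cv2.resize(cs[0][195:260,150:250],(400,260),interpolation=cv2.INTER_CUBIC)
cv2.imwrite("pics/f.png",m)
E
```

```text
clock: 14.48
tcp_pos: [0.5949, 0.1918, 0.1323]
orientation: [0.0, 0.748, 0.664, 0.001]
wrist_force: [0.0, -0.6, -0.4]
finger_gap: 0.0499
clock: 14.65
tcp_pos: [0.595, 0.1914, 0.1319]
orientation: [0.0, 0.748, 0.663, 0.0]
wrist_force: [-0.5, 0.2, -0.1]
finger_gap: 0.05
tcp [0.595  0.1914 0.1319] x-axis yaw deg 83.11 travel [-1.000e-02 -1.000e-03  2.574e+00]
```

View pics/f.png

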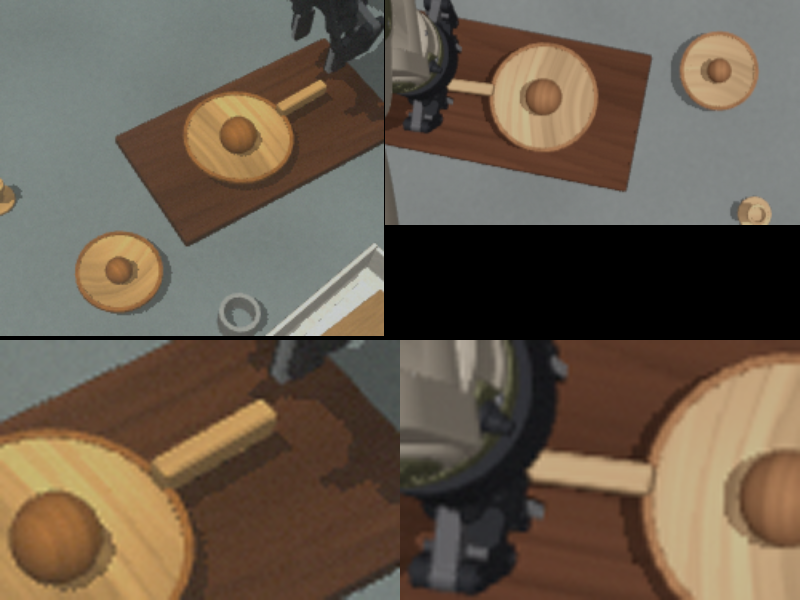

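Both balls sit in the middle of their dishes. In the upper-left crop: large ball (238,134) against rim (238,138), small ball (119,270) against rim (120,272). The handle runs in scene pixels from root (384.3,185.8) to tip (411.3,172). I'll check its line.

Run:
```python
from h import *
S=read_camera("scene");T=read_camera("top")
for n,c,p,q in [("scene",S,(384.3,185.8),(411.3,172)),("top",T,(182.5,226.4),(212.3,229.0)),("top0",T,(174.1,225),(212,229.5))]:
    a,b=plane(c,p,.055),plane(c,q,.055); d=(b-a) if n=="scene" else a-b
    m=a+d*((.191-a[1])/d[1]); print(n,a.round(4),b.round(4),np.degrees(np.arctan2(d[1],d[0])).round(1),"x at y=.191:",m[0].round(4))
```

```text
scene [0.5875 0.1568 0.055 ] [0.5974 0.2206 0.055 ] 81.2 x at y=.191: 0.5928
top [0.5923 0.2083 0.055 ] [0.5888 0.1555 0.055 ] 86.2 x at y=.191: 0.5911
top0 [0.5945 0.2233 0.055 ] [0.5879 0.156  0.055 ] 84.4 x at y=.191: 0.5913
```

```bash
python3 -m crank '{"travel":[[0,-0.03,0.4],[0,-0.06,1.1],[0,-0.06,1.8],[0,-0.06,2.3],[0,-0.06,2.6]],"turn":[0,0,0,0,0]}'
python3 -m crank '{"travel":[[0,0,0],[0,0,0],[0,0,0]],"turn":[0,0,0]}'
python3 -m crank '{"travel":[[0,0,0],[0,0,0],[0,0,0],[0,0,0],[0,0,0]],"turn":[0,0,0,0,0]}' 20 20
python3 - <<'E'
from h import *
go([.5925,.191,.027])
print(get_state()["wrist_force"],get_state()["ft_torque"])
E
```

```text
clock: 15.27
tcp_pos: [0.5913, 0.188, 0.0242]
orientation: [-0.001, 0.75, 0.661, -0.002]
wrist_force: [-0.8, 0.3, -0.4]
finger_gap: 0.0498
clock: 15.52
tcp_pos: [0.5937, 0.1893, 0.028]
orientation: [0.0, 0.75, 0.662, 0.001]
wrist_force: [0.2, 0.3, 1.3]
finger_gap: 0.0493
clock: 15.93
tcp_pos: [0.5929, 0.1901, 0.0273]
orientation: [0.0, 0.749, 0.662, 0.0]
wrist_force: [-0.5, -0.1, 0.5]
finger_gap: 0.0203
tcp [0.5929 0.1901 0.0273] x-axis yaw deg 82.96 travel [ 0.021 -0.014  0.008]
[-0.50369739 -0.08063537  0.52708617] [ 0.03733507  0.04031665 -0.02789907]
```

```bash
python3 -m crank '{"travel":[[0,0,0],[0,0,0],[0,0,0],[0,0,0],[0,0,0]],"turn":[0,0,0,0,0]}' 8 20
python3 -m crank '{"travel":[[0,0,0],[0,0,0],[0,0,0],[0,0,0]],"turn":[0,0,0,0]}' 6 110
```

```text
clock: 16.35
tcp_pos: [0.5927, 0.1902, 0.027]
orientation: [-0.0, 0.749, 0.662, 0.0]
wrist_force: [-0.8, 0.6, 1.5]
finger_gap: 0.0138
clock: 16.68
tcp_pos: [0.5928, 0.1902, 0.0271]
orientation: [-0.0, 0.749, 0.662, 0.0]
wrist_force: [-1.1, 1.7, 3.3]
finger_gap: 0.0125
```

The handle is held, with the gap close to 14 mm. I'll lift slowly and straight up by 100 mm.

```bash
python3 -m crank '{"travel":[[0,0,-0.03],[0,0,-0.1],[0,0,-0.2],[0,0,-0.35],[0,0,-0.55]],"turn":[0,0,0,0,0]}'
python3 -m crank '{"travel":[[0,0,-0.2],[0,0,-0.4],[0,0,-0.6],[0,0,-0.8],[0,0,-1.0]],"turn":[0,0,0,0,0]}'
python3 -m crank '{"travel":[[0,0,-0.2],[0,0,-0.4],[0,0,-0.6],[0,0,-0.75],[0,0,-0.85]],"turn":[0,0,0,0,0]}'
python3 -m crank '{"travel":[[0,0,-0.07],[0,0,-0.1],[0,0,-0.1],[0,0,-0.1]],"turn":[0,0,0,0]}'
python3 - <<'E'
from h import *
print(get_state()["wrist_force"],get_state()["ft_torque"])
go([.5928,.1902,.127])
cs=[read_camera(n)["image"][:,:,::-1] for n in("top","scene")]
m=np.zeros((450,800,3),np.uint8);m[:450,:400]=cv2.resize(cs[1][80:260,270:430],(400,450),interpolation=cv2.INTER_CUBIC)
m[:,400:]=cv2.resize(cs[0][140:320,140:300],(400,450),interpolation=cv2.INTER_CUBIC)
cv2.imwrite("pics/g.png",m)
E
```

```text
clock: 17.1
tcp_pos: [0.5922, 0.1897, 0.0486]
orientation: [-0.0, 0.749, 0.662, -0.001]
wrist_force: [1.1, 0.9, -2.8]
finger_gap: 0.0125
clock: 17.52
tcp_pos: [0.5928, 0.19, 0.09]
orientation: [0.0, 0.749, 0.662, 0.0]
wrist_force: [-0.7, -0.2, -2.4]
finger_gap: 0.0124
clock: 17.93
tcp_pos: [0.5931, 0.1901, 0.124]
orientation: [0.0, 0.749, 0.662, 0.0]
wrist_force: [0.3, -0.0, -2.5]
finger_gap: 0.0119
clock: 18.27
tcp_pos: [0.5925, 0.1899, 0.1265]
orientation: [-0.0, 0.749, 0.662, -0.0]
wrist_force: [0.8, -0.6, -2.9]
finger_gap: 0.0126
[ 0.84929968 -0.55752921 -2.93041687] [ 0.111122    0.00897101 -0.02014318]
tcp [0.5925 0.1899 0.1265] x-axis yaw deg 82.95 travel [ 0.008  0.007 -0.013]
```

View pics/g.png

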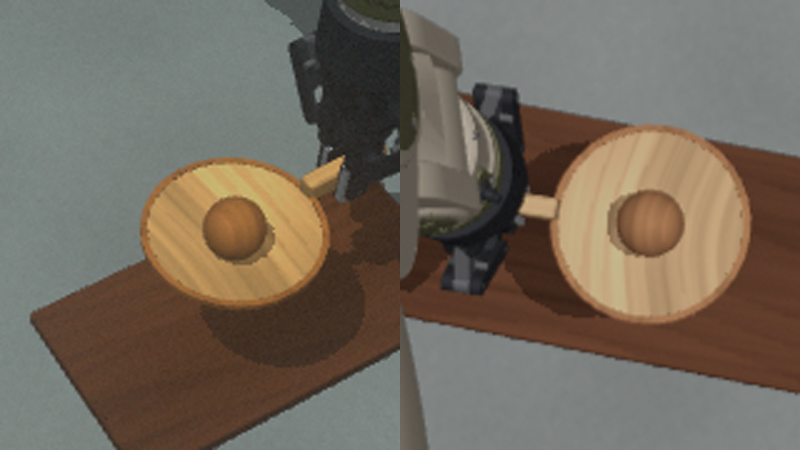

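The dish is up. In the top crop the ball is at (651,222) and the rim centre at (650,225), and it looks level. I'll check the centre height by triangulation and work out the turn rows about the dish axis.

Run:
```python
from h import *
S=read_camera("scene");T=read_camera("top")
P=lambda c:c["K"]@np.c_[c["R"],c["t"]]
X=cv2.triangulatePoints(P(T),P(S),np.array([[239.8],[229.7]]),np.array([[364.2],[172.6]]));X0=cv2.triangulatePoints(P(T),P(S),np.array([[247.3],[234.3]]),np.array([[359.],[205.5]]))
print("now",(X[:3]/X[3]).ravel().round(4),"before",(X0[:3]/X0[3]).ravel().round(4))
for n,c,u in(("top",T,(239.8,229.7)),("scene",S,(364.2,172.6))): print(n,plane(c,u,.1425).round(4))
s=get_state()["tcp_pos"]; c=np.array([.583,.0945]); print("radius",np.linalg.norm(s[:2]-c),"dir",np.degrees(np.arctan2(*(s[:2]-c)[::-1])))
```

```text
now [0.5815 0.0969 0.1372] before [0.5825 0.0957 0.0401]
top [0.5805 0.0956 0.1425]
scene [0.5849 0.0947 0.1425]
radius 0.09590622684275737 dir 84.3343520008864
```

The rise is about 97 mm against the 99 mm lifted, so any sag is within the noise. Now the quarter turn about the dish axis, 95 mm behind the TCP along tool −x.

```bash
python3 -m crank '{"travel":[[0,-0.041,0],[-0.003,-0.124,0],[-0.013,-0.248,0],[-0.036,-0.412,0],[-0.071,-0.575,0]],"turn":[-0.0175,-0.0524,-0.1047,-0.1745,-0.2443]}'
python3 -m crank '{"travel":[[-0.006,-0.166,0],[-0.023,-0.331,0],[-0.052,-0.494,0],[-0.092,-0.655,0],[-0.143,-0.812,0]],"turn":[-0.0698,-0.1396,-0.2094,-0.2793,-0.3491]}'
python3 -m crank '{"travel":[[-0.006,-0.166,0],[-0.023,-0.331,0],[-0.052,-0.494,0],[-0.092,-0.655,0],[-0.143,-0.812,0]],"turn":[-0.0698,-0.1396,-0.2094,-0.2793,-0.3491]}'
python3 -m crank '{"travel":[[-0.006,-0.166,0],[-0.023,-0.331,0],[-0.052,-0.494,0],[-0.092,-0.655,0],[-0.143,-0.812,0]],"turn":[-0.0698,-0.1396,-0.2094,-0.2793,-0.3491]}'
python3 -m crank '{"travel":[[-0.006,-0.166,0],[-0.02,-0.31,0],[-0.044,-0.453,0],[-0.064,-0.546,0],[-0.076,-0.595,0]],"turn":[-0.0698,-0.1309,-0.192,-0.2321,-0.2531]}'
python3 -m crank '{"travel":[[0,0,0],[0,0,0],[0,0,0],[0,0,0],[0,0,0]],"turn":[0,0,0,0,0]}'
python3 - <<'E'
from h import *
print(get_state()["qvel"].round(3))
go([.4885,.105,.1265])
cs=[read_camera(n)["image"][:,:,::-1] for n in("top","scene")]
m=np.zeros((500,800,3),np.uint8);m[:,:400]=cv2.resize(cs[1][80:280,270:430],(400,500),interpolation=cv2.INTER_CUBIC)
m[:,400:]=cv2.resize(cs[0][140:340,160:320],(400,500),interpolation=cv2.INTER_CUBIC)
cv2.imwrite("pics/i.png",m); cv2.imwrite("pics/j.png",cs[1])
E
```

```text
clock: 18.88
tcp_pos: [0.5691, 0.19, 0.1266]
orientation: [-0.0, 0.661, 0.75, -0.0]
wrist_force: [0.8, -0.5, -1.9]
finger_gap: 0.0119
clock: 19.3
tcp_pos: [0.5374, 0.1804, 0.1268]
orientation: [-0.0, 0.521, 0.854, -0.0]
wrist_force: [0.4, 0.7, -1.4]
finger_gap: 0.0121
clock: 19.72
tcp_pos: [0.511, 0.1604, 0.1268]
orientation: [-0.0, 0.365, 0.931, -0.0]
wrist_force: [-0.5, -0.6, -2.1]
finger_gap: 0.0121
clock: 20.13
tcp_pos: [0.493, 0.1327, 0.1268]
orientation: [-0.0, 0.198, 0.98, -0.0]
wrist_force: [-0.6, -0.4, -2.2]
finger_gap: 0.0124
clock: 20.55
tcp_pos: [0.4867, 0.1094, 0.1269]
orientation: [-0.0, 0.074, 0.997, -0.0]
wrist_force: [-0.2, -0.3, -1.8]
finger_gap: 0.0121
clock: 20.97
tcp_pos: [0.4871, 0.11, 0.1268]
orientation: [-0.0, 0.074, 0.997, -0.0]
wrist_force: [0.5, -0.3, -1.4]
finger_gap: 0.0122
[-0.    -0.003  0.001 -0.001  0.007  0.009]
tcp [0.4871 0.11   0.1268] x-axis yaw deg 171.46 travel [-0.053 -0.119  0.009]
```

View pics/i.png

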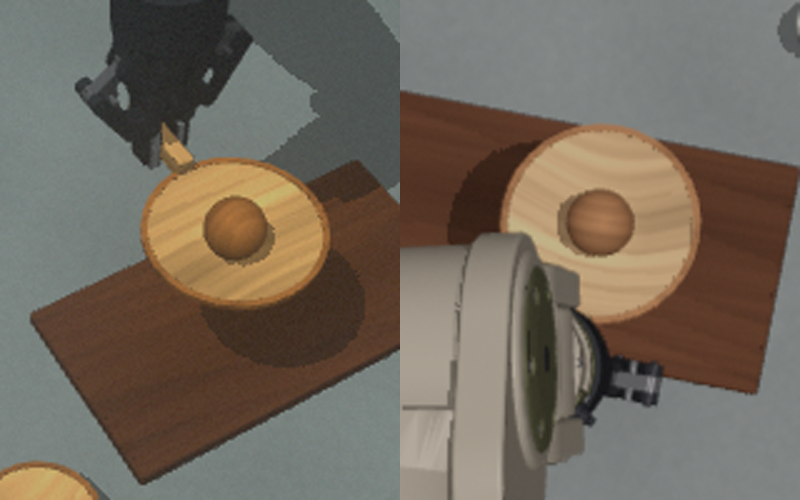

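After the turn the scene crop has the rim centre at (236,232) and the ball at (235,229), the same spot as before the turn. The handle points across the board and the arm is still, so I'll hand in.

```bash
python3 -c "
from workcell import *
print(hand_in()); s=get_state(); print(s['clock'],s['tcp_pos'],s['finger_gap'])"
```

```text
the job is handed in; nothing more can be done
None
the job is handed in; nothing more can be done
```

The job is handed in. Both balls are in their dishes, and the gripper is holding the larger dish by its handle, about 10 cm above where it stood and turned across the board. The hand-in reported no verdict.

- **Balls:** each rests in the middle of its own dish. The first grip on each ball closed slightly too high, so I regripped 7 mm lower on the large one and about 4 mm lower on the small one. The small ball was let go about 1 cm above its resting height.
- **Lift:** the gripper went straight up 99 mm, at 110 N grip. Triangulation showed the dish's centre rising about 97 mm, so any sag is within the measurement error.
- **Turn:** I turned it 88.5° about the dish's own axis, so the handle points toward the robot. Tool yaw is 171.5°; square across the board would be about 171°. The handle measured 81–86° before the turn depending on the view, so its angle is uncertain by a few degrees.
- **Last checks:** in the final pictures the dish centre had not shifted and the ball was still in the middle. The arm was motionless at about 21 s, and wrist forces never read above 7 N.
- **Small dish and surroundings:** a light touch of about 2 N showed as I lowered the small ball into its dish. I saw no shift of the small dish afterwards but did not measure it. I also took no close look at the other objects at the end, though nothing passed near them.

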